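# Load the shaker machine and latch its guard

### The job

Move the rectangular flask from its wooden drying stand into the cradle of the white shaker machine, keeping it upright: the tall cheeks do not let you hold it the same way in both, so stand it on the bare worktop on the way, let go, and take it again across its other two sides. Then push the machine's clear sliding guard fully home over the flask until its latch clicks, and let go. Leave the mug, jars and salt shaker alone.

Things in the scene. Friction and masses are not known exactly. Their poses are not given: they have to be found in the camera images.
- flask: White closed flask with a grey lid: an upright block 58 (its x) x 40 (its y) x 95 mm high, 150 to 310 g. Origin at the centre of its underside, z up. It starts standing in the drying stand, its x along the stand's x (half a turn makes no difference). Grip it from above near its top, across 58 or 40 mm, where no cheek is in the way.
- stand: Beech drying stand, fixed; base 104 (x) x 90 (y) x 10 mm. Origin at the centre of its underside on the worktop, z up. Stand and machine may have changed places, left and right.
- stand_seat (a point): Where the flask starts, 10 mm above the worktop, axes as the stand. Two tall cheeks (46 mm long in x, at y = +-24 to +-30 mm, tops 112 mm above the worktop) cover the flask's 58 mm wide sides to 7 mm above its lid: here it can be gripped only across its 58 mm, fingers at its x ends, and lifted straight up over the cheeks. Lips 6 mm high at x = +-33 to +-38 mm.
- machine: White shaker machine, fixed. Origin on the worktop under the centre of its cradle, z up; +x is the way the guard closes (roughly away from the robot). Base 126 mm wide (y), 16 mm high, from x = -165 to +90 mm; motor housing behind the cradle from x = +54 to +90 mm, 128 mm high.
- cradle_floor (a point): Centre of the cradle's floor, 16 mm above the worktop, axes as the machine. Steel cheeks at x = +-33 to +-39 mm (30 mm wide, tops 116 mm above the worktop), low lips at y = +-24 to +-29 mm (tops at 26 mm). The flask goes in from above, its 58 mm along x (4 mm play each side): here it can be gripped only across its 40 mm, fingers at the y sides.
- guard (a joint): How far the sliding guard is closed, m: 0 open (robot's end), 0.115 at its end stop over the cradle; starts at 0 to 0.02, which leaves the cradle free. It slides with about 2 N of friction and stays where left. From about 0.096 the spring latch resists (about 10 N); past about 0.109 it snaps over, draws the guard to its end and holds it.
- guard_grip (a point): Centre of the upright grey grip on the guard, 14 mm thick (machine x), 60 mm wide (y), from 126 to 154 mm above the worktop; push its -x face or pinch it across 14 mm. It lies at machine x = guard - 0.115 m, y = 0. The guard is a clear hood 90 mm long (x, grip in the middle), 100 mm wide, top at 126 mm, walled at the robot's end.
- latch (a joint): How far the latch's spring roller, on the base's +y edge beside the cradle, is pressed down, in m: 0 when free, about 0.006 as the guard passes, about 0.001 with the guard latched.
- mug: White mug, 94 mm high, 82 mm wide plus handle, at the right. Leave it alone. Origin at the centre of its underside.
- honey_jar: Honey jar, 63 mm wide, 104 mm high, at the back. Leave it alone. Origin at the centre of its underside.
- spice_jar: Spice jar, 44 mm wide, 105 mm high, at the back. Leave it alone. Origin at the centre of its underside.
- salt_shaker: Salt shaker, 44 mm wide, 90 mm high, at the right. Leave it alone. Origin at the centre of its underside.

How it is judged:
By the outcome, as a careful person would: the job done as asked, in the order asked, and still so for the second after the job is handed in, with the robot touching nothing.
It also fails if it takes over 72 s, if anything falls off the work surface, if the arm or the gripper's body presses on something with over 40 N, if the wrist force passes 120 N, or if a joint passes its speed limit or range.

### The arm

A 6-joint arm with a two-finger parallel gripper is mounted at the origin on a cart in front of the work surface, level with it; the furniture and walls round the work are solid. World frame = base frame: x ahead of the robot, y to its left, z up, the work surface at z = 0. Lengths are in mm, angles in rad, forces in N, time in s.
With the tool pointing down it reaches from about 275 to 1000 mm from the base axis. Payload 8.4 kg.
Tool frame: the origin (TCP) lies between the finger pads; the fingertips stand 22 mm ahead of it and the grasp point (between the pads) lies 3 mm ahead of it (r.nose_length is the z of the fingertips in the tool frame, in mm); z points along the fingers, y is the line along which they close (so a half turn about z gives the same grasp; the last joint's range is limited). The gripper opens to 85 mm and grips with 20 to 120 N. Pads are 22 mm wide; open, the fingers measure 114 mm over their backs; the gripper's body (76 mm by 85 mm) begins 54 mm behind the grasp point. The pads swing forward as they close: fully open they stand 13 mm farther back than shut.
Start: joints at [-0.002, 0.353, 1.633, -0, 1.155, -0.002], TCP at [625.002, -0, 253.281] pointing down, gripper open.
Joint ranges: [-2.63, 2.63], [-0.92, 2.1], [0.06, 2.66], [-1.3, 4.44], [0, 2.69], [-3.02, 3.02]. Speed limits (rad/s): [2.22, 2.22, 2.79, 3.14, 3.14, 3.14].

### API

Orientations are given as [roll, pitch, yaw] about the fixed x, y, z axes, in that order (R = Rz(yaw) Ry(pitch) Rx(roll)).
In Python, from rig import r gives the robot as it stands.
- The arm moves only by the tool creep_tool, called after ">>>" as name(argument=value, ...), one argument or row to a line, values as JSON. Schema: {"type":"object","properties":{"steps":{"type":"string"},"grip_force":{"type":"number"},"only":{"type":"string"},"quiet":{"type":"boolean"},"lines":{"type":"string"}},"required":["steps"],"additionalProperties":false}. steps is a string of 1 to 5 rows, one to a line, with the numbers parted by spaces; each row has 7 numbers: a rotation vector rx, ry, rz in rad, then dx, dy, dz in mm, then the opening from 0.0 (shut) to 1.0 (fully open); each row shifts and turns the commanded pose from where the row before left it, along the tool's axes as they then stand; what a row does not reach is not made up. A row lasts 1/12 s, in which the tool goes at most 41.7 mm and 0.125 rad, less where a joint would pass 70% of its speed; a pose out of reach is approached as far as the arm can. The fingers move at their own pace and stop on an object; grip_force is the grip in N (left out, the last holds). Time passes only in rows, so rows that do not move let the fingers close. The tool returns the time, the measured TCP pose, the force, the opening and the grip force at its end. only (a regular expression) keeps the lines of the reply that match it, lines (a string "A,B") keeps lines A to B, and quiet returns only ok. Input that does not fit is refused with a message, and nothing moves.
- r.sense(): the state, without advancing time (a new reading comes with each control period).
- r.grab_frame(name): name is "scene" or "side" or "wrist"; returns the picture (420x560x3 uint8, red, green, blue); there is no depth.
- r.camera_params(name): a dict with "fx", "fy", "cx", "cy" (pixels), "rvec" (rotation vector, rad) and "tvec" (3), from world to camera coordinates, as OpenCV has them. Camera axes: x right, y down, z forward; pixel columns grow to the right and rows downward; lengths in mm; the calibration is good to about 2 mm. A picture is of the moment at which its call begins: read the wrist's pose just before it. camera_params takes no time and is no camera call; for the wrist camera it gives the pose at the moment of the call.
- r.sign_off(): hands the job in; it is judged then, once.
The state is a dict: "clock": time; "qpos": joint angles; "qvel": joint speeds; "joint_efforts": joint torques, N m; "eef_pos": TCP position; "tcp_rot": TCP orientation; "contact_force": force on the tool from outside, world axes, zero at the start; "wrist_torque": the same for the moment, N m; "opening": opening from 0.0 (shut) to 1.0 (fully open); "grasp_force": force on a finger pad.
Only numpy, scipy, OpenCV 4.12 (cv2) and the standard library are available. Lean on these libraries where they do the work, as an engineer would, in place of code of your own. Each camera call takes 0.05 s, during which the arm holds its last target. There are 200 camera calls.

## Working session

There is one attempt and no reset: what is moved stays moved. The work goes in short steps, Python scripts to look and compute and a tool call to move; the robot and the scene stay as the last step left them, time stands still between calls to the robot, and variables do not carry over. Pictures are saved under pics/ and viewed, at most 10 in all, crops included, and the job is handed in when it is done.

```bash
ls; mkdir -p pics
```

Run:
```python
from rig import r
import cv2
print(r.sense(), r.nose_length)
for n in("scene","side"):
    p=r.camera_params(n); print(n,p)
    cv2.imwrite(f"pics/{n}0.png",r.grab_frame(n)[:,:,::-1])
```

```text
pics
rig.py
{'clock': 0.0, 'qpos': array([-2.38156505e-03,  3.53649595e-01,  1.63412163e+00, -2.16259629e-05,
        1.15518947e+00, -2.38460344e-03]), 'qvel': array([-8.97064744e-04,  4.29150654e-04, -3.98380102e-05, -2.69666780e-04,
       -1.44284419e-04,  8.09525256e-04]), 'joint_efforts': array([-2.03471049e-03, -6.05236173e+01, -3.42063046e+01, -2.62302356e-04,
        9.48130677e-03,  3.61521288e-06]), 'eef_pos': array([6.24564865e+02, 6.21452853e-03, 2.52566101e+02]), 'tcp_rot': array([-3.14022457e+00,  1.65107171e-05,  1.57080812e+00]), 'contact_force': array([ 0.44746728,  0.41242683, -0.35896533]), 'wrist_torque': array([-1.98535458e-02,  3.66816281e-02,  4.41087961e-05]), 'grasp_force': 0.0, 'opening': 0.9934816967023327} 22.0
scene {'fx': 502.9713115445671, 'fy': 502.9713115445671, 'cx': 281.279853804078, 'cy': 209.94343823143677, 'rvec': array([ 0.52611454, -2.55110691,  1.35827591]), 'tvec': array([467.11150044, 368.22892656, 864.95245214])}
side {'fx': 400.107750417908, 'fy': 400.107750417908, 'cx': 291.07322064517723, 'cy': 213.54295561391262, 'rvec': array([ 2.23675062, -0.74545274,  0.29020144]), 'tvec': array([-652.89777492,  198.25651093,  867.10459925])}
```

View pics/scene0.png

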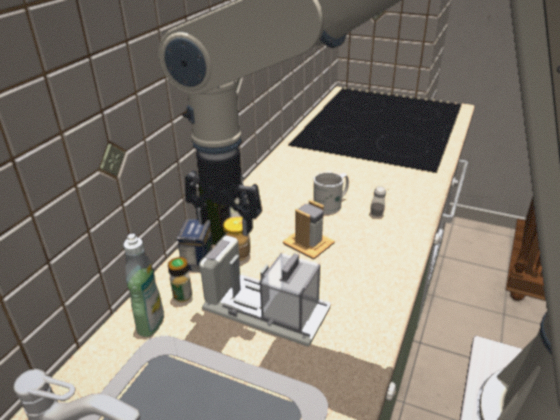

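View pics/side0.png

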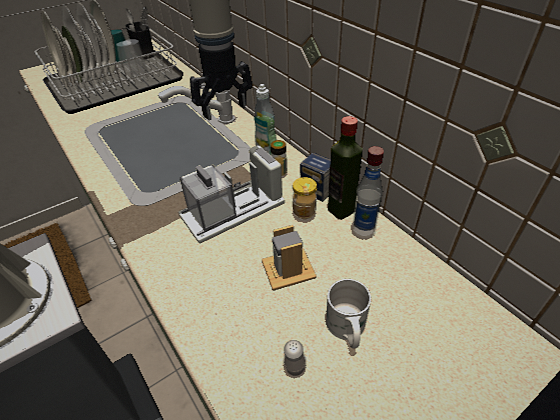

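Run:
```python
import cv2
for n,x,y in(("scene",195,195),("side",175,140)):
    im=cv2.imread(f"pics/{n}0.png")[y:y+150,x:x+150]
    im=cv2.resize(im,(600,600),interpolation=cv2.INTER_CUBIC)
    for k in range(0,150,10):
        c=(0,0,255)
        cv2.line(im,(k*4,0),(k*4,6),c,1);cv2.line(im,(0,k*4),(6,k*4),c,1)
        if k%20==0:
            cv2.putText(im,str(x+k),(k*4,16),0,.35,c);cv2.putText(im,str(y+k),(8,k*4+4),0,.35,c)
    cv2.imwrite(f"pics/{n}1.png",im)
```

```text
(no output)
```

View pics/scene1.png

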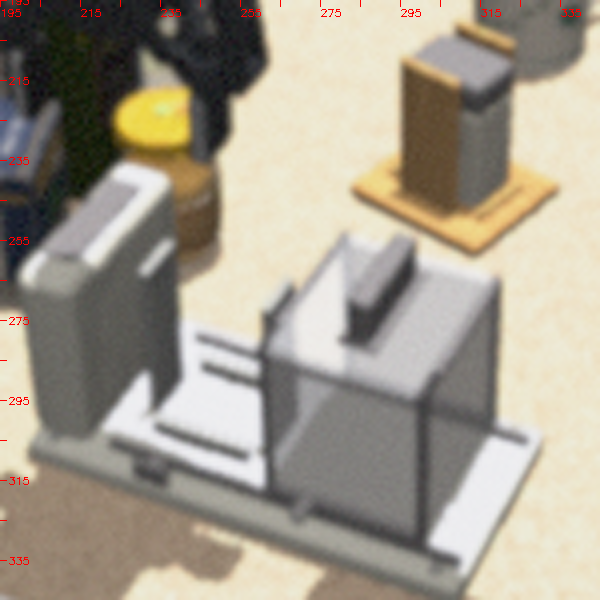

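View pics/side1.png

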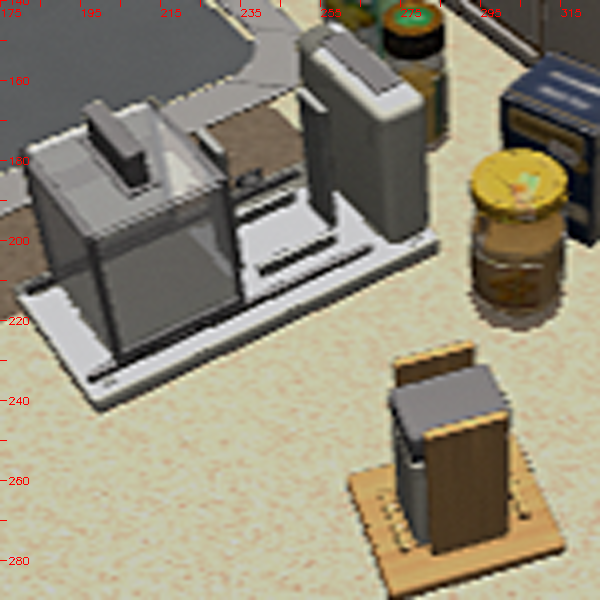

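Create h.py:
```python
import numpy as np, cv2
from scipy.optimize import least_squares
from rig import r
O={"scene":(195,195),"side":(175,140)}
def proj(n,P,p=None):
    p=p or r.camera_params(n)
    K=np.array([[p["fx"],0,p["cx"]],[0,p["fy"],p["cy"]],[0,0,1]])
    return cv2.projectPoints(np.float64(P),p["rvec"],p["tvec"],K,None)[0][:,0]
def world(P,x,y,a):
    P=np.float64(P);c,s=np.cos(a),np.sin(a)
    return np.c_[x+c*P[:,0]-s*P[:,1],y+s*P[:,0]+c*P[:,1],P[:,2]]
def fit(obs,x0,guard=False):
    cams={n:r.camera_params(n) for n in obs}
    def f(v):
        e=[]
        for n,L in obs.items():
            L=np.float64(L);P=L[:,:3].copy()
            if guard:P[:,0]+=np.where(L[:,5]>0,v[3]-115,0)
            e.append(proj(n,world(P,*v[:3]),cams[n])-(L[:,3:5]+.5)/4+.5-O[n])
        return np.concatenate(e).ravel()
    s=least_squares(f,x0,loss="soft_l1");print(np.round(s.x,3));print(np.round(s.fun.reshape(-1,2),1).tolist());return s.x
```

Run:
```python
from h import *
for a in(0,.5,-.5):
  fit({"scene":[(52,45,10,352,187),(-52,45,10,475,248),(-52,-45,10,558,187),(23,30,112,402,60),(-23,30,112,460,82),(-23,30,10,460,210)],
   "side":[(-52,45,10,348,484),(-52,-45,10,393,590),(52,-45,10,565,548),(-23,-30,112,425,437),(23,-30,112,507,413),(-23,-30,10,432,553),(23,-30,10,507,535)]},[650,-150,a])
fit({"scene":[(90,63,0,30,457,0),(-165,63,16,460,583,0),(-165,-63,16,541,437,0),(45,50,126,265,352,1),(-45,50,126,422,403,1),(-45,-50,126,500,280,1),(45,-50,126,345,233,1)],
 "side":[(-165,-63,16,98,405,0),(-165,63,16,18,297,0),(90,-63,16,438,240,0),(-45,50,126,22,150,1),(-45,-50,126,90,240,1),(45,-50,126,238,187,1),(45,50,126,152,100,1)]},[650,150,0,10],True)
```

```text
[ 571.173 -312.43    12.286]
[[-1.1, -0.8], [0.7, 0.1], [1.0, -1.9], [-1.0, -0.7], [-0.5, 0.4], [-1.2, 2.1], [-1.6, -1.9], [-0.7, 1.6], [0.4, -1.8], [-0.2, 0.5], [0.3, 0.4], [-0.2, 1.7], [0.3, 0.2]]
[ 5.71173e+02 -3.12430e+02 -2.80000e-01]
[[-1.1, -0.8], [0.7, 0.1], [1.0, -1.9], [-1.0, -0.7], [-0.5, 0.4], [-1.2, 2.1], [-1.6, -1.9], [-0.7, 1.6], [0.4, -1.8], [-0.2, 0.5], [0.3, 0.4], [-0.2, 1.7], [0.3, 0.2]]
[ 571.173 -312.43    68.835]
[[-1.1, -0.8], [0.7, 0.1], [1.0, -1.9], [-1.0, -0.7], [-0.5, 0.4], [-1.2, 2.1], [-1.6, -1.9], [-0.7, 1.6], [0.4, -1.8], [-0.2, 0.5], [0.3, 0.4], [-0.2, 1.7], [0.3, 0.2]]
[609.99  -61.834 665.991  19.813]
[[-0.5, 0.0], [-0.5, 0.9], [1.4, -3.2], [-1.9, -2.9], [0.7, -2.5], [0.5, -2.4], [-0.3, -1.9], [-0.9, -0.4], [-1.8, -2.5], [1.1, -0.6], [-0.9, 0.4], [-0.1, 0.2], [-2.4, -1.6], [-0.1, -0.5]]
```

Run:
```python
from h import *
p=r.camera_params("wrist");R=cv2.Rodrigues(p["rvec"])[0];print(p["fx"],-R.T@p["tvec"],R.round(2).tolist())
s=r.sense()["eef_pos"]
print(proj("wrist",world([(0,0,16),(90,63,16),(90,-63,16),(-165,63,16),(-165,-63,16),(54,0,128)],610,-62,-.027)).round())
print("at stand", proj("wrist",world([(0,0,105),(52,45,10),(52,-45,10),(-52,45,10),(-52,-45,10)],s[0],s[1],0)).round())
# front edge of worktop via side cam px
q=r.camera_params("side");R=cv2.Rodrigues(q["rvec"])[0];c=-R.T@q["tvec"]
for u,v in((130,255),(180,340),(220,412)):
    d=R.T@np.array([(u-q["cx"])/q["fx"],(v-q["cy"])/q["fy"],1]);print((c-d*c[2]/d[2]).round())
```

```text
306.35281308718186 [623.52712685  81.36464304 373.28298394] [[1.0, 0.0, -0.0], [0.0, -0.95, 0.32], [-0.0, -0.32, -0.95]]
[[270. 225.]
 [347. 177.]
 [337. 271.]
 [132. 172.]
 [144. 266.]
 [325. 272.]]
at stand [[282. 198.]
 [327. 137.]
 [323. 210.]
 [237. 137.]
 [240. 210.]]
[295. -48.   0.]
[ 296. -326.    0.]
[ 293. -494.    0.]
```

>>> creep_tool(
  steps="0 0 0 -39 -7 0 1\n0 0 0 -39 -7 0 1\n0 0 0 -39 -7 0 1\n0 0 0 -39 -7 0 1\n0 0 0 -39 -7 0 1",
)

```text
clock: 0.52
eef_pos: [589.2, -196.5, 253.0]
tcp_rot: [-3.141, -0.0, 1.571]
contact_force: [0.9, -0.5, 0.5]
opening: 1.0
grasp_force: 0.0
```

>>> creep_tool(
  steps="0 0 0.1 -39 -7 0 1\n0 0 0.1 -40 0 0 1\n0 0 0.08 -36 0 0 1\n0 0 0 0 0 0 1\n0 0 0 0 0 0 1",
)

```text
clock: 0.93
eef_pos: [571.0, -310.8, 252.7]
tcp_rot: [-3.141, -0.0, 1.288]
contact_force: [0.2, -0.3, -0.4]
opening: 1.002
grasp_force: 0.0
```

Add to h.py:
```python
def crop(n,x,y,w,h,name,k=4):
    im=r.grab_frame(n)[:,:,::-1]; cv2.imwrite(f"pics/{name}_raw.png",im)
    im=cv2.resize(im[y:y+h,x:x+w],None,fx=k,fy=k,interpolation=cv2.INTER_CUBIC)
    for i in range(0,max(w,h),20):
        c=(0,0,255)
        cv2.line(im,(i*k,0),(i*k,6),c,1);cv2.line(im,(0,i*k),(6,i*k),c,1)
        cv2.putText(im,str(x+i),(i*k,16),0,.35,c);cv2.putText(im,str(y+i),(8,i*k+4),0,.35,c)
    cv2.imwrite(f"pics/{name}.png",im)
```

Run:
```python
from h import *
import pickle
p=r.camera_params("wrist");pickle.dump(p,open("w1.pkl","wb"))
crop("wrist",200,110,180,150,"w1")
P=world([(52,45,10),(52,-45,10),(-52,45,10),(-52,-45,10),(23,30,112),(-23,30,112),(29,20,105),(29,-20,105),(-29,20,105),(-29,-20,105)],571.2,-312.4,-.28)
print(((proj("wrist",P,p)-(200,110)+.5)*4-.5).round())
```

```text
[[508. 114.]
 [495. 406.]
 [151. 115.]
 [164. 407.]
 [438. 235.]
 [225. 236.]
 [461. 273.]
 [455. 440.]
 [202. 274.]
 [207. 441.]]
```

View pics/w1.png

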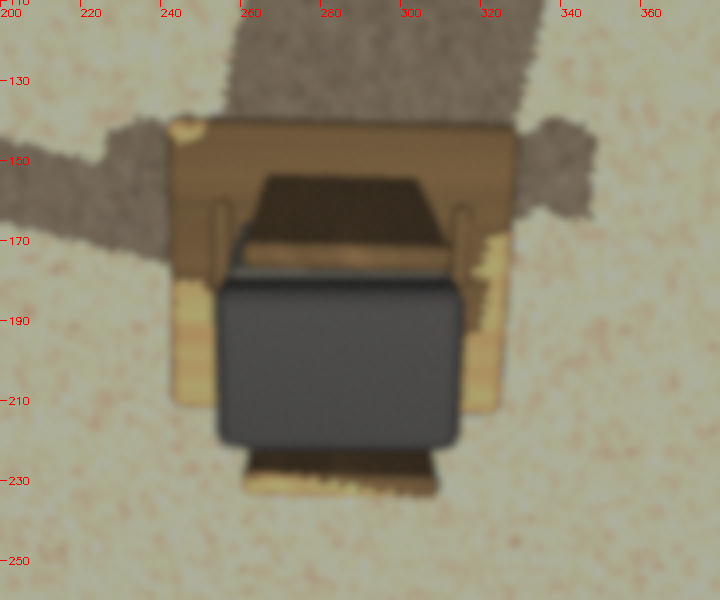

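Run:
```python
from h import *
import pickle
p=pickle.load(open("w1.pkl","rb"));O["wrist"]=(200,110)
r.camera_params=lambda n,f=r.camera_params:p if n=="wrist" else f(n)
W=[(52,45,10,517,125),(-52,45,10,168,121),(-52,-45,10,174,406),(52,-45,10,500,412),(23,30,112,450,244),(-23,30,112,244,242),(23,-30,112,438,494),(-23,-30,112,243,493)]
fit({"wrist":W},[571,-312,-.28])
W=[(52,45,10,517,125),(-52,45,10,168,121),(-52,-45,10,174,406),(52,-45,10,500,412)]
fit({"wrist":W},[571,-312,-.28])
```

```text
[ 5.73542e+02 -3.14534e+02 -2.98000e-01]
[[0.9, -0.7], [-1.2, -1.1], [-0.8, 0.6], [0.4, 0.3], [0.8, -0.2], [-0.9, -0.5], [0.6, 1.1], [-0.2, 0.7]]
[ 5.73649e+02 -3.14966e+02 -2.97000e-01]
[[1.0, -0.4], [-1.0, -0.7], [-0.6, 1.0], [0.6, 0.6]]
```

>>> creep_tool(
  steps="0 0 0.013 -2.8 3.5 15 1\n0 0 0 0 0 38 1\n0 0 0 0 0 38 1\n0 0 0 0 0 38 1\n0 0 0 0 0 36 1",
  grip_force=40,
)

```text
clock: 1.4
eef_pos: [574.4, -310.8, 85.6]
tcp_rot: [-3.141, -0.0, 1.28]
contact_force: [0.8, -0.7, -0.8]
opening: 1.003
grasp_force: 0.0
```

>>> creep_tool(
  steps="0 0 0 0 0 0 0.5\n0 0 0 0 0 0 0.3\n0 0 0 0 0 0 0.3\n0 0 0 0 0 0 0.3\n0 0 0 0 0 0 0.3",
  grip_force=40,
)

```text
clock: 1.82
eef_pos: [575.8, -313.2, 90.7]
tcp_rot: [3.138, 0.001, 1.278]
contact_force: [0.1, 0.1, -1.8]
opening: 0.675
grasp_force: 50.0
```

>>> creep_tool(
  steps="0 0 0 0 0 -10 0.3\n0 0 0 0 0 -25 0.3\n0 0 0 0 0 -35 0.3\n0 0 0 0 0 -35 0.3\n0 0 0 0 0 -30 0.3",
  grip_force=50,
)

```text
clock: 2.23
eef_pos: [574.8, -313.0, 227.5]
tcp_rot: [3.139, 0.001, 1.278]
contact_force: [0.9, -0.1, -2.6]
opening: 0.672
grasp_force: 54.1
```

>>> creep_tool(
  steps="0 0 0 0 0 0 0.3",
)

```text
clock: 2.32
eef_pos: [577.6, -314.6, 232.4]
tcp_rot: [3.13, 0.003, 1.278]
contact_force: [1.1, -0.3, -0.6]
opening: 0.676
grasp_force: 54.3
```

Run:
```python
from h import *
s=r.sense();print(s["eef_pos"],s["tcp_rot"])
T=cv2.Rodrigues(np.zeros(3))[0]
```

```text
[ 577.59257129 -314.58426551  232.4338363 ] [3.12952715e+00 2.51901817e-03 1.27759286e+00]
```

>>> creep_tool(
  steps="0 0 0 8 -18 0 0.3\n0 0 0 16 -37 0 0.3\n0 0 0 16 -37 0 0.3\n0 0 0 15 -36 0 0.3\n0 0 0 8 -20 0 0.3",
)

```text
clock: 2.73
eef_pos: [447.4, -207.3, 223.7]
tcp_rot: [-3.14, -0.001, 1.278]
contact_force: [0.1, 0.3, -2.7]
opening: 0.677
grasp_force: 54.5
```

>>> creep_tool(
  steps="0 0 -0.09 0 0 20 0.3\n0 0 -0.09 0 0 35 0.3\n0 0 -0.086 0 0 30 0.3\n0 0 0 0 0 20 0.3\n0 0 0 0 0 0 0.3",
)

```text
clock: 3.15
eef_pos: [448.8, -208.7, 115.9]
tcp_rot: [-3.137, -0.002, 1.544]
contact_force: [-0.6, 0.1, -1.5]
opening: 0.673
grasp_force: 54.3
```

>>> creep_tool(
  steps="0 0 0 0 0 15 0.3\n0 0 0 0 0 12 0.3\n0 0 0 0 0 4 0.3\n0 0 0 0 0 0 0.3\n0 0 0 0 0 0 0.3",
)

```text
clock: 3.57
eef_pos: [451.6, -210.0, 88.6]
tcp_rot: [3.14, 0.001, 1.543]
contact_force: [-0.3, -0.3, -1.6]
opening: 0.674
grasp_force: 54.5
```

>>> creep_tool(
  steps="0 0 0 0 0 2 0.3\n0 0 0 0 0 2 0.3\n0 0 0 0 0 0 0.3",
)

```text
clock: 3.82
eef_pos: [451.1, -209.8, 83.6]
tcp_rot: [3.141, 0.0, 1.544]
contact_force: [0.2, 0.6, -1.8]
opening: 0.673
grasp_force: 54.5
```

>>> creep_tool(
  steps="0 0 0 0 0 2 0.3\n0 0 0 0 0 1 0.3\n0 0 0 0 0 0 0.3",
)

```text
clock: 4.07
eef_pos: [450.8, -209.6, 80.1]
tcp_rot: [-3.141, -0.0, 1.544]
contact_force: [-0.2, 0.0, -1.8]
opening: 0.671
grasp_force: 54.5
```

>>> creep_tool(
  steps="0 0 0 0 0 1 0.3\n0 0 0 0 0 0 0.3",
)

```text
clock: 4.23
eef_pos: [450.9, -209.6, 79.1]
tcp_rot: [-3.141, -0.0, 1.544]
contact_force: [-0.2, 0.2, -0.7]
opening: 0.674
grasp_force: 54.5
```

>>> creep_tool(
  steps="0 0 0 0 0 1 0.3\n0 0 0 0 0 0 0.3",
)

```text
clock: 4.4
eef_pos: [451.0, -209.7, 78.2]
tcp_rot: [3.141, 0.0, 1.544]
contact_force: [-0.2, -0.2, -1.8]
opening: 0.671
grasp_force: 54.4
```

>>> creep_tool(
  steps="0 0 0 0 0 1 0.3\n0 0 0 0 0 0 0.3",
)

```text
clock: 4.57
eef_pos: [451.0, -209.7, 78.1]
tcp_rot: [-3.142, 0.0, 1.544]
contact_force: [-3.3, 0.7, 13.2]
opening: 0.674
grasp_force: 55.9
```

>>> creep_tool(
  steps="0 0 0 0 0 1 0.3\n0 0 0 0 0 0 0.3",
)

```text
clock: 4.73
eef_pos: [451.0, -209.7, 78.1]
tcp_rot: [3.141, 0.0, 1.544]
contact_force: [-8.8, 3.1, 27.5]
opening: 0.674
grasp_force: 57.6
```

>>> creep_tool(
  steps="0 0 0 0 0 1 0.3\n0 0 0 0 0 0 0.3",
)

```text
clock: 4.9
eef_pos: [451.0, -209.8, 78.0]
tcp_rot: [3.141, 0.0, 1.544]
contact_force: [-12.0, 5.0, 43.4]
opening: 0.669
grasp_force: 59.4
```

>>> creep_tool(
  steps="0 0 0 0 0 -2.5 0.3\n0 0 0 0 0 0 0.85\n0 0 0 0 0 0 1\n0 0 0 0 0 0 1\n0 0 0 0 0 0 1",
)

```text
clock: 5.32
eef_pos: [450.8, -209.6, 77.5]
tcp_rot: [-3.141, -0.0, 1.544]
contact_force: [-0.5, -0.3, 0.2]
opening: 1.001
grasp_force: 0.0
```

>>> creep_tool(
  steps="0 0 0 0 0 -20 1\n0 0 0 0 0 -35 1\n0 0 0 0 0 -40 1\n0 0 0.125 0 0 -40 1\n0 0 0.125 0 0 -30 1",
)

```text
clock: 5.73
eef_pos: [451.4, -209.8, 245.6]
tcp_rot: [3.14, 0.0, 1.288]
contact_force: [0.4, -1.2, 0.4]
opening: 1.001
grasp_force: 0.0
```

>>> creep_tool(
  steps="0 0 0.125 0 0 0 1\n0 0 0.125 0 0 0 1\n0 0 0.125 0 0 0 1\n0 0 0.125 0 0 0 1\n0 0 0.125 0 0 0 1",
)

```text
clock: 6.15
eef_pos: [450.8, -209.6, 242.5]
tcp_rot: [-3.141, 0.0, 0.663]
contact_force: [-0.0, 0.6, 0.1]
opening: 1.006
grasp_force: 0.0
```

>>> creep_tool(
  steps="0 0 0.125 0 0 0 1\n0 0 0.125 0 0 0 1\n0 0 0.125 0 0 0 1\n0 0 0.125 0 0 0 1\n0 0 0.125 0 0 0 1",
)

```text
clock: 6.57
eef_pos: [450.8, -209.6, 242.3]
tcp_rot: [-3.141, 0.001, 0.038]
contact_force: [0.1, 0.1, -0.7]
opening: 0.998
grasp_force: 0.0
```

>>> creep_tool(
  steps="0 0 0.071 0 0 0 1\n0 0 0 0 0 0 1\n0 0 0 0 0 0 1\n0 0 0 0 0 0 1",
)

```text
clock: 6.9
eef_pos: [450.9, -209.6, 242.6]
tcp_rot: [-3.141, 0.0, -0.025]
contact_force: [0.0, -0.1, -0.3]
opening: 1.002
grasp_force: 0.0
```

Run:
```python
from h import *
import pickle
p=r.camera_params("wrist");pickle.dump(p,open("w2.pkl","wb"))
crop("wrist",190,120,180,150,"w2")
P=world([(29,20,95),(29,-20,95),(-29,20,95),(-29,-20,95)],451,-209.7,-.027)
print(((proj("wrist",P,p)-(190,120)+.5)*4-.5).round())
```

```text
[[270. 188.]
 [451. 188.]
 [275. 431.]
 [445. 432.]]
```

View pics/w2.png

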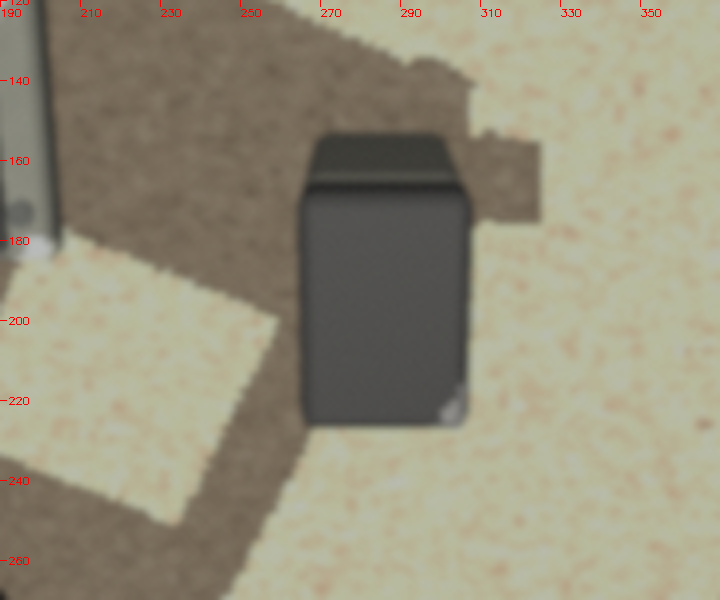

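>>> creep_tool(
  steps="0 0 0 26 -25 0 1\n0 0 0 26 -25 0 1\n0 0 0 26 -25 0 1\n0 0 0 26 -25 0 1\n0 0 0 26 -25 0 1",
)

```text
clock: 7.37
eef_pos: [585.4, -87.0, 242.8]
tcp_rot: [3.142, -0.0, -0.026]
contact_force: [0.6, -1.1, 0.7]
opening: 0.996
grasp_force: 0.0
```

>>> creep_tool(
  steps="0 0 0 26 -27 0 1\n0 0 0 0 0 0 1\n0 0 0 0 0 0 1\n0 0 0 0 0 0 1",
)

```text
clock: 7.7
eef_pos: [610.5, -62.0, 242.3]
tcp_rot: [3.141, 0.001, -0.026]
contact_force: [-1.1, -0.4, -0.7]
opening: 0.999
grasp_force: 0.0
```

Run:
```python
from h import *
import pickle
p2=pickle.load(open("w2.pkl","rb"));O["wrist"]=(190,120)
f0=r.camera_params
r.camera_params=lambda n:p2
fit({"wrist":[(28,19,95,304,192),(28,-19,95,469,192),(-28,19,95,304,427),(-28,-19,95,467,427)]},[451,-209,0])
r.camera_params=f0
p=r.camera_params("wrist");pickle.dump(p,open("w3.pkl","wb"))
crop("wrist",190,110,200,150,"w3")
P=world([(54,63,128),(33,15,116),(33,-15,116),(-33,15,116),(-33,-15,116),(-165,63,16),(-165,-63,16),(-45-95,50,126),(-45-95,-50,126)],610,-62,-.027)
print(((proj("wrist",P,p)-(190,110)+.5)*4-.5).round())
```

```text
[ 4.51014e+02 -2.15613e+02 -2.40000e-02]
[[-0.8, 0.0], [0.9, -0.0], [0.2, 0.0], [-0.2, -0.0]]
[[ 26. 133.]
 [286. 231.]
 [433. 231.]
 [292. 527.]
 [427. 527.]
 [171. 762.]
 [550. 762.]
 [152. 950.]
 [567. 950.]]
```

View pics/w3.png

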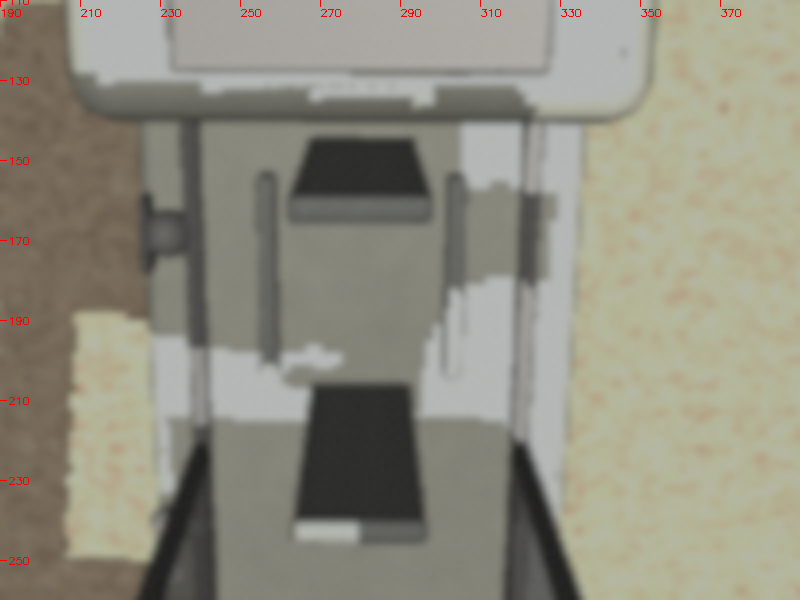

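Run:
```python
from h import *
import pickle
p=pickle.load(open("w3.pkl","rb"));O["wrist"]=(190,110)
r.camera_params=lambda n:p
fit({"wrist":[(39,15,116,289,197),(39,-15,116,432,197),(33,15,116,290,221),(33,-15,116,431,221),(-33,15,116,294,519),(-33,-15,116,427,519),(-39,15,116,293,543),(-39,-15,116,427,543)]},[610,-62,0])
```

```text
[ 6.11777e+02 -6.22210e+01 -2.70000e-02]
[[-0.7, -1.0], [0.7, -1.0], [-0.9, 0.3], [0.8, 0.4], [-0.5, 0.1], [0.3, 0.2], [-0.1, 0.3], [0.2, 0.4]]
```

>>> creep_tool(
  steps="0 0 0 -26 26 0 1\n0 0 0 -26 27 0 1\n0 0 0 -26 27 0 1\n0 0 0 -26 26 0 1\n0 0 0 -26 26 0 1",
  grip_force=50,
)

```text
clock: 8.17
eef_pos: [474.9, -192.0, 242.9]
tcp_rot: [3.141, 0.0, -0.028]
contact_force: [-0.5, -0.8, 0.9]
opening: 0.998
grasp_force: 0.0
```

>>> creep_tool(
  steps="0 0 0 -25.5 26 0 1\n0 0 0 0 0 0 1\n0 0 0 0 0 0 1\n0 0 0 0 0 20 1",
)

```text
clock: 8.5
eef_pos: [452.7, -217.4, 226.0]
tcp_rot: [3.139, -0.006, -0.029]
contact_force: [1.8, -0.1, -0.1]
opening: 1.003
grasp_force: 0.0
```

>>> creep_tool(
  steps="0 0 0 0 0 35 1\n0 0 0 0 0 40 1\n0 0 0 0 0 40 1\n0 0 0 0 0 27 1\n0 0 0 0 0 0 1",
)

```text
clock: 8.92
eef_pos: [448.3, -213.8, 76.2]
tcp_rot: [-3.138, 0.007, -0.027]
contact_force: [-0.6, 0.7, 0.3]
opening: 1.0
grasp_force: 0.0
```

>>> creep_tool(
  steps="0 0 0 0 0 0 0.6\n0 0 0 0 0 0 0.2\n0 0 0 0 0 0 0.2\n0 0 0 0 0 0 0.2\n0 0 0 0 0 0 0.2",
)

```text
clock: 9.33
eef_pos: [452.7, -216.1, 82.9]
tcp_rot: [3.141, -0.003, -0.027]
contact_force: [0.4, 2.5, 7.4]
opening: 0.461
grasp_force: 49.5
```

>>> creep_tool(
  steps="0 0 0 0 0 0 0.2\n0 0 0 0 0 0 0.2\n0 0 0 0 0 0 0.2",
)

```text
clock: 9.58
eef_pos: [452.7, -216.0, 82.9]
tcp_rot: [3.14, -0.003, -0.027]
contact_force: [0.1, 2.5, 6.9]
opening: 0.465
grasp_force: 49.4
```

>>> creep_tool(
  steps="0 0 0 0 0 -10 0.2\n0 0 0 0 0 -25 0.2\n0 0 0 0 0 -35 0.2\n0 0 0 0 0 -40 0.2\n0 0 0 0 0 -30 0.2",
)

```text
clock: 10.0
eef_pos: [451.6, -215.9, 224.9]
tcp_rot: [3.14, -0.003, -0.027]
contact_force: [1.7, -0.6, -1.5]
opening: 0.459
grasp_force: 50.9
```

>>> creep_tool(
  steps="0 0 0 0 0 -12 0.2\n0 0 0 0 0 0 0.2\n0 0 0 0 0 0 0.2\n0 0 0 0 0 0 0.2",
)

```text
clock: 10.33
eef_pos: [450.5, -215.3, 232.2]
tcp_rot: [-3.141, 0.001, -0.027]
contact_force: [-0.1, -0.1, -1.8]
opening: 0.463
grasp_force: 51.0
```

>>> creep_tool(
  steps="0 0 0 13 -13 -10 0.2\n0 0 0 26 -26 -10 0.2\n0 0 0 27 -27 0 0.2\n0 0 0 27 -27 0 0.2\n0 0 0 27 -27 0 0.2",
)

```text
clock: 10.75
eef_pos: [574.7, -97.6, 251.1]
tcp_rot: [-3.141, 0.003, -0.028]
contact_force: [-0.3, -0.2, -2.4]
opening: 0.463
grasp_force: 50.9
```

>>> creep_tool(
  steps="0 0 0 24 -24 0 0.2\n0 0 0 13.2 -13.5 0 0.2\n0 0 0 0 0 0 0.2\n0 0 0 0 0 0 0.2\n0 0 0 0 0 0 0.2",
)

```text
clock: 11.17
eef_pos: [611.4, -62.8, 251.1]
tcp_rot: [3.141, 0.003, -0.027]
contact_force: [-0.2, 0.6, -1.5]
opening: 0.461
grasp_force: 51.0
```

Run:
```python
from h import *
import pickle
s=r.sense();p=r.camera_params("wrist");pickle.dump((p,s),open("w4.pkl","wb"))
crop("wrist",190,110,200,150,"w4")
x,y,z=s["eef_pos"];b=z-82.9;print(s["eef_pos"],s["tcp_rot"])
P=world([(28,19,b+95),(28,-19,b+95),(-28,19,b+95),(-28,-19,b+95)],x,y,-.027)
print(((proj("wrist",P,p)-(190,110)+.5)*4-.5).round())
```

```text
[611.4289912  -62.77977565 251.09805824] [ 3.14147959  0.0033914  -0.02696973]
[[ 160.  554.]
 [ 549.  554.]
 [ 187. 1005.]
 [ 525. 1004.]]
```

View pics/w4.png

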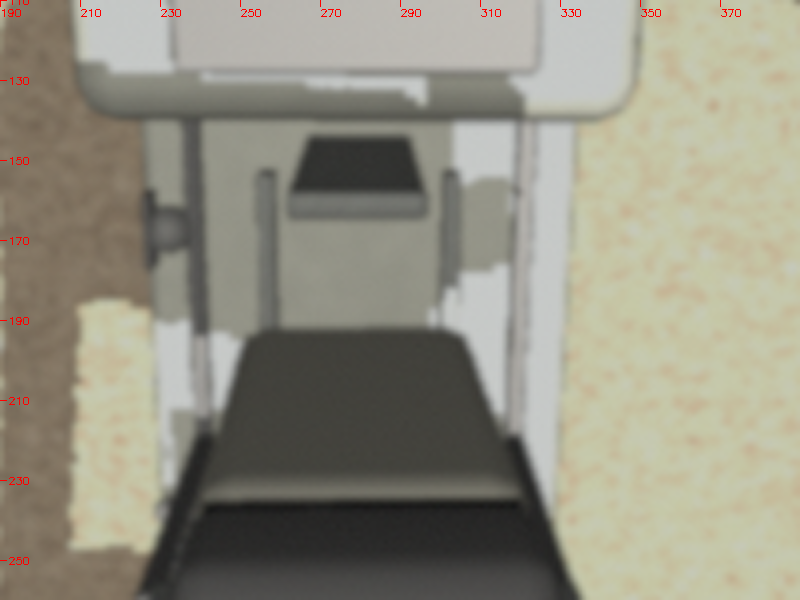

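Run:
```python
from h import *
import pickle
p,s=pickle.load(open("w4.pkl","rb"))
x,y,z=s["eef_pos"]
for b in(z-83,z-80):
  for d in(-3,0,3):
    P=world([(29+d,20,b),(29+d,-20,b),(28+d,0,b+95)],x,y,-.027)
    print(b,d,((proj("wrist",P,p)-(190,110)+.5)*4-.5).round().tolist())
```

```text
168.09805823809188 -3 [[242.0, 317.0], [475.0, 317.0], [355.0, 581.0]]
168.09805823809188 0 [[242.0, 300.0], [476.0, 300.0], [355.0, 553.0]]
168.09805823809188 3 [[241.0, 283.0], [476.0, 283.0], [355.0, 525.0]]
171.09805823809188 -3 [[240.0, 322.0], [477.0, 322.0], [355.0, 595.0]]
171.09805823809188 0 [[240.0, 305.0], [477.0, 305.0], [355.0, 567.0]]
171.09805823809188 3 [[239.0, 287.0], [478.0, 287.0], [355.0, 539.0]]
```

Run:
```python
from h import *
import pickle
p=pickle.load(open("w2.pkl","rb"))
P=world([(29,20,0),(29,-20,0),(28,0,95),(29,0,95)],451,-215.6,-.025)
print(((proj("wrist",P,p)-(190,120)+.5)*4-.5).round().tolist())
a=cv2.imread("pics/w4_raw.png",0)[180:270,278].tolist();print(a)
b=cv2.imread("pics/w2_raw.png",0)[148:180,285].tolist();print(b)
```

```text
[[313.0, 126.0], [449.0, 126.0], [387.0, 192.0], [387.0, 188.0]]
[144, 144, 144, 143, 144, 145, 145, 145, 145, 143, 139, 122, 93, 70, 64, 63, 63, 64, 63, 64, 64, 64, 64, 64, 64, 64, 64, 64, 64, 64, 65, 64, 64, 65, 64, 65, 64, 66, 65, 65, 65, 66, 65, 64, 67, 66, 66, 68, 73, 83, 92, 103, 109, 108, 80, 46, 24, 31, 35, 38, 39, 39, 38, 40, 39, 42, 41, 43, 44, 49, 53, 58, 63, 67, 71, 73, 73, 75, 77, 79, 81, 82, 84, 82, 83, 82, 83, 82, 82, 83]
[102, 102, 105, 107, 97, 77, 62, 59, 60, 60, 60, 60, 59, 62, 65, 74, 74, 60, 43, 46, 56, 65, 72, 77, 80, 82, 83, 83, 82, 83, 82, 82]
```

>>> creep_tool(
  steps="0 0 0 2.2 -0.5 15 0.2\n0 0 0 0 0 20 0.2\n0 0 0 0 0 10 0.2\n0 0 0 0 0 0 0.2\n0 0 0 0 0 0 0.2",
)

```text
clock: 11.63
eef_pos: [614.2, -62.7, 207.5]
tcp_rot: [-3.142, 0.002, -0.028]
contact_force: [-0.3, -0.4, -1.8]
opening: 0.465
grasp_force: 51.0
```

>>> creep_tool(
  steps="0 0 0 0 0 8 0.2\n0 0 0 0 0 8 0.2\n0 0 0 0 0 8 0.2\n0 0 0 0 0 0 0.2",
)

```text
clock: 11.97
eef_pos: [613.9, -62.0, 182.0]
tcp_rot: [-3.141, 0.002, -0.027]
contact_force: [0.1, 0.3, -2.4]
opening: 0.463
grasp_force: 51.0
```

Past the cheek tops without contact; continuing down.

>>> creep_tool(
  steps="0 0 0 0 0 15 0.2\n0 0 0 0 0 20 0.2\n0 0 0 0 0 15 0.2\n0 0 0 0 0 0 0.2",
)

```text
clock: 12.3
eef_pos: [613.0, -61.8, 130.8]
tcp_rot: [-3.141, 0.005, -0.027]
contact_force: [-1.2, 0.3, -2.1]
opening: 0.462
grasp_force: 50.9
```

>>> creep_tool(
  steps="0 0 0 0 0 10 0.2\n0 0 0 0 0 8 0.2\n0 0 0 0 0 5 0.2\n0 0 0 0 0 0 0.2\n0 0 0 0 0 0 0.2",
)

```text
clock: 12.72
eef_pos: [615.0, -62.1, 110.8]
tcp_rot: [3.142, 0.0, -0.027]
contact_force: [0.1, 0.4, -1.7]
opening: 0.46
grasp_force: 51.0
```

>>> creep_tool(
  steps="0 0 0 0 0 3 0.2\n0 0 0 0 0 2 0.2\n0 0 0 0 0 0 0.2",
)

```text
clock: 12.97
eef_pos: [614.9, -62.1, 105.7]
tcp_rot: [-3.142, 0.0, -0.027]
contact_force: [-0.8, -0.3, -1.7]
opening: 0.459
grasp_force: 51.0
```

>>> creep_tool(
  steps="0 0 0 0 0 2 0.2\n0 0 0 0 0 2 0.2\n0 0 0 0 0 0 0.2",
)

```text
clock: 13.22
eef_pos: [614.7, -62.1, 101.4]
tcp_rot: [-3.142, 0.0, -0.027]
contact_force: [0.2, -0.2, -1.8]
opening: 0.462
grasp_force: 51.0
```

>>> creep_tool(
  steps="0 0 0 0 0 2 0.2\n0 0 0 0 0 0 0.2",
)

```text
clock: 13.38
eef_pos: [614.8, -62.1, 99.4]
tcp_rot: [-3.142, 0.0, -0.027]
contact_force: [-0.3, -0.5, -1.6]
opening: 0.461
grasp_force: 51.0
```

>>> creep_tool(
  steps="0 0 0 0 0 1.5 0.2\n0 0 0 0 0 0 0.2",
)

```text
clock: 13.55
eef_pos: [615.1, -62.1, 99.0]
tcp_rot: [-3.142, -0.0, -0.027]
contact_force: [-1.8, 0.9, 4.9]
opening: 0.463
grasp_force: 51.3
```

>>> creep_tool(
  steps="0 0 0 0 0 0 0.8\n0 0 0 0 0 0 1\n0 0 0 0 0 0 1\n0 0 0 0 0 0 1",
)

```text
clock: 13.88
eef_pos: [615.0, -62.1, 98.3]
tcp_rot: [3.142, -0.0, -0.027]
contact_force: [-0.5, -0.3, 0.1]
opening: 0.99
grasp_force: 0.0
```

>>> creep_tool(
  steps="0 0 0 0 0 -15 1\n0 0 0 0 0 -35 1\n0 0 0 0 0 -40 1\n0 0 0 0 0 -40 1\n0 0 0 0 0 -15 1",
)

```text
clock: 14.3
eef_pos: [617.1, -62.3, 249.1]
tcp_rot: [3.141, -0.007, -0.027]
contact_force: [2.4, -0.5, 1.5]
opening: 1.002
grasp_force: 0.0
```

>>> creep_tool(
  steps="0 0 0 -20 0 0 1\n0 0 0 -38 0 0 1\n0 0 0 -40 0 0 1\n0 0 0 -40 0 0 0\n0 0 0 -25 0 0 0",
)

```text
clock: 14.72
eef_pos: [448.1, -57.4, 242.7]
tcp_rot: [-3.141, 0.002, -0.027]
contact_force: [0.0, 0.8, -0.1]
opening: 0.748
grasp_force: 0.0
```

>>> creep_tool(
  steps="0 0 0 0 0 0 0\n0 0 0 0 0 0 0\n0 0 0 0 0 0 0",
)

```text
clock: 14.97
eef_pos: [453.1, -57.8, 243.8]
tcp_rot: [3.141, -0.002, -0.027]
contact_force: [0.0, -0.3, -0.1]
opening: 0.301
grasp_force: 0.0
```

Run:
```python
from h import *
crop("scene",190,190,200,150,"s5")
P=world([(20,0,111),(-102,0,154),(-95,0,154)],611.8,-62.2,-.027)
print(((proj("scene",P)-(190,190)+.5)*4-.5).round())
```

```text
[[201. 286.]
 [411. 284.]
 [399. 280.]]
```

View pics/s5.png

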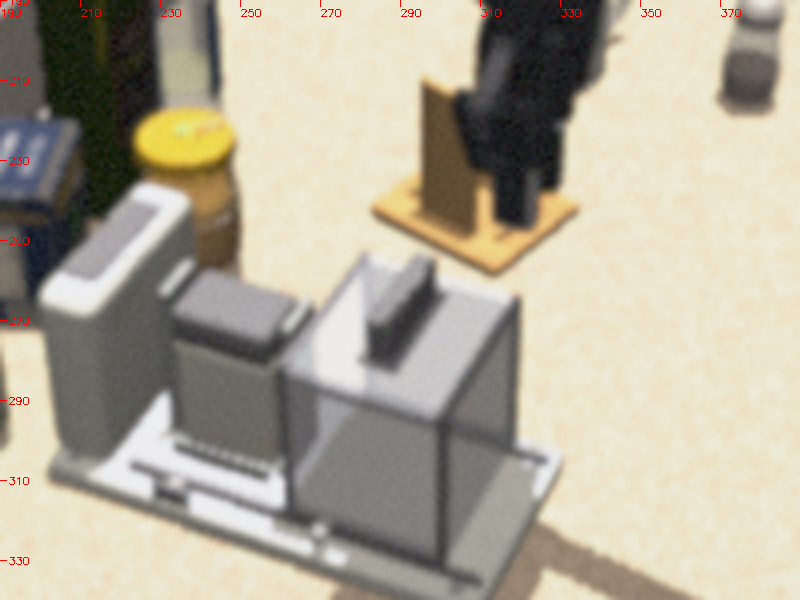

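>>> creep_tool(
  steps="0 0 0 0 0 25 0\n0 0 0 0 0 35 0\n0 0 0 0 0 25 0\n0 0 0 0 0 5 0\n0 0 0 0 0 0 0",
)

```text
clock: 15.43
eef_pos: [451.7, -57.5, 151.8]
tcp_rot: [-3.141, 0.004, -0.027]
contact_force: [-0.6, 0.5, 0.1]
opening: 0.003
grasp_force: 0.0
```

>>> creep_tool(
  steps="0 0 0 15 0 0 0\n0 0 0 10 0 0 0\n0 0 0 5 0 0 0\n0 0 0 0 0 0 0\n0 0 0 0 0 0 0",
)

```text
clock: 15.85
eef_pos: [482.4, -58.5, 153.9]
tcp_rot: [3.141, -0.001, -0.027]
contact_force: [-0.3, -0.7, 0.9]
opening: -0.003
grasp_force: 0.0
```

>>> creep_tool(
  steps="0 0 0 5 0 0 0\n0 0 0 5 0 0 0\n0 0 0 5 0 0 0\n0 0 0 5 0 0 0\n0 0 0 5 0 0 0",
)

```text
clock: 16.27
eef_pos: [507.0, -59.2, 153.2]
tcp_rot: [3.142, 0.001, -0.027]
contact_force: [-2.5, 0.2, 1.4]
opening: 0.001
grasp_force: 1.2
```

>>> creep_tool(
  steps="0 0 0 6 0 0 0\n0 0 0 8 0 0 0\n0 0 0 8 0 0 0\n0 0 0 8 0 0 0\n0 0 0 8 0 0 0",
)

```text
clock: 16.68
eef_pos: [545.8, -60.3, 153.1]
tcp_rot: [3.141, 0.0, -0.027]
contact_force: [-3.2, -0.4, 1.6]
opening: -0.002
grasp_force: 1.3
```

>>> creep_tool(
  steps="0 0 0 6 0 0 0\n0 0 0 6 0 0 0\n0 0 0 6 0 0 0\n0 0 0 4 0 0 0\n0 0 0 0 0 0 0",
)

```text
clock: 17.1
eef_pos: [568.1, -60.8, 153.3]
tcp_rot: [-3.141, -0.001, -0.027]
contact_force: [0.6, 0.4, 0.4]
opening: -0.0
grasp_force: 0.0
```

>>> creep_tool(
  steps="0 0 0 4 0 0 0\n0 0 0 4 0 0 0\n0 0 0 3 0 0 0\n0 0 0 3 0 0 0",
)

```text
clock: 17.43
eef_pos: [579.7, -61.0, 153.2]
tcp_rot: [-3.141, 0.003, -0.027]
contact_force: [-7.0, -0.6, 3.7]
opening: -0.0
grasp_force: 3.4
```

>>> creep_tool(
  steps="0 0 0 3 0 0 0\n0 0 0 2 0 0 0\n0 0 0 0 0 0 0",
)

```text
clock: 17.68
eef_pos: [586.5, -61.3, 153.3]
tcp_rot: [-3.142, -0.001, -0.027]
contact_force: [-1.2, -0.1, -0.8]
opening: -0.002
grasp_force: 0.4
```

>>> creep_tool(
  steps="0 0 0 3 0 0 0\n0 0 0 2 0 0 0\n0 0 0 0 0 0 0",
)

```text
clock: 17.93
eef_pos: [592.1, -61.5, 153.6]
tcp_rot: [3.142, -0.002, -0.027]
contact_force: [-0.2, -0.2, 0.3]
opening: 0.002
grasp_force: 0.0
```

>>> creep_tool(
  steps="0 0 0 2 0 0 0\n0 0 0 0 0 0 0",
)

```text
clock: 18.1
eef_pos: [593.5, -61.5, 153.4]
tcp_rot: [3.142, -0.001, -0.027]
contact_force: [0.7, -0.0, -0.1]
opening: -0.003
grasp_force: 0.0
```

>>> creep_tool(
  steps="0 0 0 2 0 0 0\n0 0 0 0 0 0 0",
)

```text
clock: 18.27
eef_pos: [594.3, -61.5, 153.2]
tcp_rot: [-3.142, 0.002, -0.027]
contact_force: [-3.2, -0.3, 2.9]
opening: 0.001
grasp_force: 1.9
```

>>> creep_tool(
  steps="0 0 0 1.5 0 0 0\n0 0 0 0 0 0 0",
)

```text
clock: 18.43
eef_pos: [594.5, -61.5, 153.1]
tcp_rot: [-3.141, 0.005, -0.027]
contact_force: [-10.7, 0.8, 7.4]
opening: -0.001
grasp_force: 4.9
```

>>> creep_tool(
  steps="0 0 0 -6 0 0 0\n0 0 0 -15 0 0 0\n0 0 0 -20 0 0 0\n0 0 0 -20 0 -15 0\n0 0 0 -20 0 -30 0",
)

```text
clock: 18.85
eef_pos: [512.6, -59.1, 195.7]
tcp_rot: [-3.141, 0.005, -0.027]
contact_force: [0.4, -0.3, 1.0]
opening: -0.0
grasp_force: 0.0
```

>>> creep_tool(
  steps="0 0 0 -30 0 -40 0\n0 0 0 -30 0 -30 0\n0 0 0 -20 0 0 0\n0 0 0 0 0 0 0\n0 0 0 0 0 0 0",
)

```text
clock: 19.27
eef_pos: [440.8, -57.4, 261.7]
tcp_rot: [3.141, -0.002, -0.027]
contact_force: [0.3, 0.3, 0.1]
opening: -0.0
grasp_force: 0.0
```

Run:
```python
from h import *
crop("scene",190,190,200,150,"s6")
P=world([(-7,30,154),(-7,-30,154),(7,30,154),(45,50,126),(-45,50,126),(-45,-50,126)],611.8,-62.2,-.027)
print(((proj("scene",P)-(190,190)+.5)*4-.5).round())
```

```text
[[214. 269.]
 [269. 203.]
 [190. 262.]
 [109. 307.]
 [265. 356.]
 [352. 242.]]
```

View pics/s6.png

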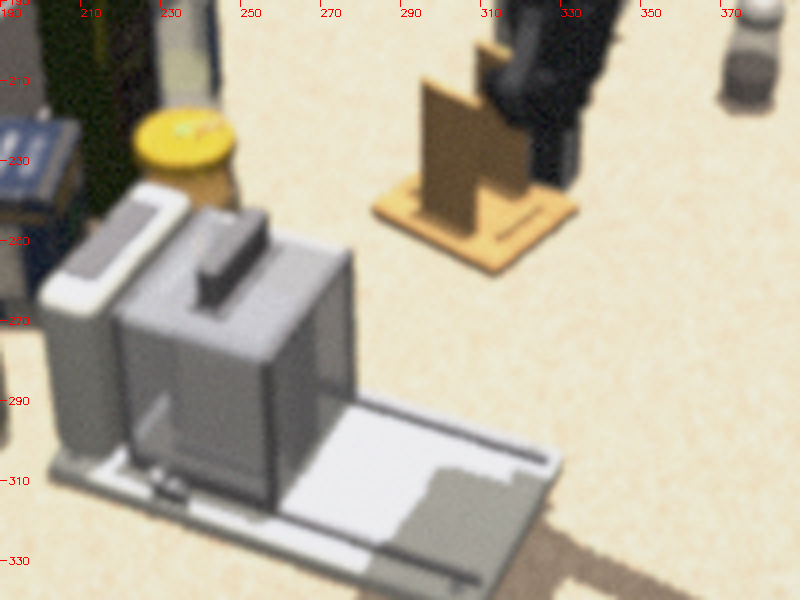

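```bash
python3 -c "
from rig import r
print(r.sign_off())"
```

```text
the job is handed in; nothing more can be done
None
```

The flask stands upright in the shaker's cradle, regripped on the worktop on the way. The guard is pushed to its end stop; the push force fell off as it does when the latch snaps over, though I had no direct latch reading. The arm is clear and the job was handed in at about 19 s.

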